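# Tip a slide carton onto the chill plate

### The job

The white slide carton stands on its long narrow edge in front of the chill plate. Pushing low, slide it upright until it meets the plate's low front edge squarely, then push it high so that it tips over that edge and lies broad side down on the plate, and finally push it along the plate and press it flush against the blue rear fence with about 9 N for a second before letting go. Do not lift the carton, never push it harder than 15 N, and leave the things round about where they are.

Things in the scene. Friction and masses are not known exactly. Their poses are not given: they have to be found in the camera images.
- carton_center (a point): Centre of the loose white slide carton with an orange stripe (about 0.24 kg; mass and friction vary). At the start it stands on the bench on a narrow edge: 74 mm tall, 112 mm wide, 34 mm deep, centre 37 mm up. Carton axes: x (74 mm) up at the start, y (112 mm) level along its width, z (34 mm) away from the plate. Tipped onto the plate, z is up and x towards the fence.
- carton: The same carton; origin at the middle of its broad base face (17 mm from the centre), which looks towards the plate at the start and comes to lie on it. Axes as for carton_center. It starts up to 0.2 rad out of square with the plate and up to 15 mm to either side of the plate's middle line.
- carton_head (a point): Middle of the narrow carton face that is uppermost at the start (37 mm from the centre along the carton's x); after tipping this face leads and meets the fence.
- plate: Aluminium chill plate fixed to the bench, 110 mm (its x) by 150 mm (its y), 10 mm thick; origin at the centre of its underside on the bench, z up. The carton stands on its -x side, 30 to 90 mm from it; its x axis is the direction in which the carton is pushed, tipped and pushed home.
- plate_edge (a point): Middle of the plate's low front edge (at plate x = -55 mm), at its top, 10 mm above the bench: the low stop.
- fence: Blue rear fence fixed on the plate, 8 mm thick, 130 mm long, 22 mm tall above the plate's top; origin at the centre of its underside.
- fence_face (a point): Middle of the fence's face towards the carton, 92 mm beyond the plate's front edge (at plate x = +37 mm), 11 mm above the plate's top. The fence does not give way.
- white_jar: Bystander: white screw jar, 51 mm wide, 75 mm tall, origin at its underside; leave alone.
- vial: Bystander: small white-capped jar, 35 mm wide, 50 mm tall, origin at its underside; leave alone.
- dish: Bystander: open petri dish, 97 mm wide, 14 mm tall, origin at its underside; leave alone.
- tape: Bystander: roll of green tape, 71 mm wide, 24 mm tall, origin at its underside; leave alone.
- film_carton: Bystander: film carton, 60 x 140 x 50 mm, origin at its underside; leave alone.
- scissors: Bystander: scissors with orange bows, 64 x 170 x 7 mm; leave alone.
Mind the look-alikes: they are no part of the job. Leave any brown look-alike of the carton alone.

How it is judged (in metres and radians):
On the way, in this order (a step that is already met when the one before it is completed fails the run):
1. the carton, still upright, has its foot square against the plate's front edge (contact force between carton and plate above 0.5 N and angle between carton's own x axis and vertical below 0.12 rad and angle between the y axis of carton and the y axis of plate, either way round below 0.06 rad), for 0.1 s.
2. the carton has been tipped over the edge and lies broad side down on the plate, not yet at the fence (angle between carton's own z axis and vertical below 0.06 rad and height (world z) of carton above 0.007 m and x of carton_head in the frame of fence_face below -0.008 m), for 0.2 s.
3. the carton is pressed against the fence with more than 5 N (contact force between carton and fence above 5 N and angle between carton's own z axis and vertical below 0.06 rad), for 0.5 s.
At the end, for the whole second after the job is handed in: The carton lies at rest broad side (base face) down on the plate, its leading narrow face within 2.5 mm of the fence and parallel to it within 0.05 rad, within 30 mm of the plate's middle line (angle between carton's own z axis and vertical below 0.05 rad and height (world z) of carton between 0.007 and 0.014 m and x of carton_head in the frame of fence_face above -0.0025 m and y of carton_head in the frame of fence_face between -0.03 and 0.03 m and angle between the y axis of carton and the y axis of plate, either way round below 0.05 rad and linear speed of carton below 0.02 m/s); the robot touches nothing.
It fails at once if the robot presses on the carton with more than 15 N (contact force between any of the fingers, the arm and carton above 15 N).
It fails at once if the carton is lifted (its centre more than 60 mm above the bench) (height (world z) of carton_center above 0.06 m).
It fails at once if a bystander is moved by more than 15 mm (distance of any of white_jar, vial, dish, tape, film_carton, scissors from where it was at the start of the episode above 0.015 m).
It also fails if it takes over 66 s, if anything falls off the work surface, if the arm or the gripper's body presses on something with over 40 N, if the wrist force passes 120 N, or if a joint passes its speed limit or range.

### The arm

A 7-joint arm with a two-finger parallel gripper is mounted at the origin on a cart in front of the work surface, level with it; the furniture and walls round the work are solid. World frame = base frame: x ahead of the robot, y to its left, z up, the work surface at z = 0. Lengths are in mm, angles in rad, forces in N, time in s.
With the tool pointing down it reaches from about 350 to 900 mm from the base axis. Payload 7.2 kg.
Tool frame: the origin (TCP) lies midway between the tips of the shut fingers; the grasp point (between the pads) lies 19 mm behind it; z points along the fingers, y is the line along which they close (so a half turn about z gives the same grasp; the last joint's range is limited). The gripper opens to 88 mm and grips with 3 to 60 N. Pads are 20 mm wide; open, the fingers measure 115 mm over their backs; the gripper's body (75 mm by 178 mm) begins 61 mm behind the grasp point.
Start: joints at [1.224, 0.411, -0.013, 1.596, 0.006, 1.134, -0.082], TCP at [171.989, -600.873, 222.653] pointing down, gripper open.
Joint ranges: [-2.95, 2.95], [-0.29, 1.99], [-1.47, 1.44], [0.14, 2.54], [-1.03, 4.17], [0.13, 1.85], [-2.86, 2.86]. Speed limits (rad/s): [2.39, 2.39, 3.01, 3.01, 3.14, 3.14, 3.14].

### API

Orientations are given as a unit quaternion [x, y, z, w].
In Python, from bench import robot, eyes, workorder, spotter gives the robot as it stands.
- The arm moves only by the tool drive_tool, never from a script. Its argument "steps" is a list of rows, each a list of 2 entries, a list of its own where there are three numbers: the shift along the tool's x, y, z in mm, then the turn, a rotation vector about the tool's x, y, z in rad. In form: [[[tx, ty, tz], [wx, wy, wz]], ...]. A call has 1 to 20 rows; each row is the pose to reach, as a shift and turn from the pose commanded when the call began, along the tool's axes at that moment; what a row does not reach only later rows make up. A row lasts 1/8 s, in which the tool goes at most 62.5 mm and 10.7 degrees, less where a joint would pass 70% of its speed; a pose out of reach is approached as far as the arm can. A call with a gripper value outside its range is refused whole. "hand" is the opening, from 0 (shut) to 1 (fully open), set as the call begins (left out, the last holds). The fingers move at their own pace and stop on an object; "squeeze" is the grip in N (left out, the last holds). Time passes only in rows, so rows that repeat a pose let the fingers close. It gives the time, the measured TCP pose, the force, the opening and the grip force at its end, in the units of the state.
- robot.state(): the state, without advancing time (a new reading comes with each control period).
- eyes.get_image(name): name is "scene" or "top"; returns (picture, depth): 400x640x3 uint8, red, green, blue; 400x640 float32, mm along the optical axis (not along the pixel's ray), 0 where there is no reading.
- eyes.calibration(name): a dict with "fovy" (degrees; the focal length in pixels is half the picture's height over the tangent of half this angle, whatever the lens; pixels are square), "cx", "cy" (the principal point, pixels), "k1" (the pictures are not rectified: a ray, as slopes to the right and down, at radius r is drawn at 1 + k1 r^2 times it, then the intrinsics apply), "extrinsics" (4x4, takes a point from camera to world coordinates). Camera axes: x right, y down, z forward; pixel columns grow to the right and rows downward; lengths in mm; the calibration is good to about 2 mm. A picture is of the moment at which its call begins. calibration takes no time and is no camera call.
- workorder.finish_job(): hands the job in; it is judged then, once.
Trained networks look in the newest picture that a camera, given by its name, has taken for a name from the list of things; names that differ only in an ending like _2 or _b are one class to them, and where a whole thing is asked for, a point or a joint stands for the part that bears it (a point fixed in the world has none). Each returns a list of dicts, best first, with "p" (0 to 1); they miss things now and then, are a little off and sometimes report something else, mostly with a low value. They report only what shows in the picture. A call takes as long as a camera call. They do not tell look-alikes from the thing itself.
- spotter.search_frame(camera, thing): "uv" ([column, row] in pixels, amid what is visible of it).
The state is a dict: "time_s": time; "joint_pos": joint angles; "dq": joint speeds; "joint_efforts": joint torques, N m; "eef_pos": TCP position; "orientation": TCP orientation; "ft_force": force on the tool from outside, world axes, zero at the start; "ft_torque": the same for the moment, N m; "finger_gap": opening from 0.0 (shut) to 1.0 (fully open); "gripper_force": force on a finger pad.
Only numpy, scipy, OpenCV 4.12 (cv2) and the standard library are available. Lean on these libraries where they do the work, as an engineer would, in place of code of your own. Each camera call takes 0.05 s, during which the arm holds its last target. There are 200 camera calls.

## Working session

There is one attempt and no reset: what is moved stays moved. The work goes in short steps, Python scripts to look and compute and a tool call to move; the robot and the scene stay as the last step left them, time stands still between calls to the robot, and variables do not carry over. Pictures are saved under pics/ and viewed, at most 10 in all, crops included, and the job is handed in when it is done.

Besides the shell and the picture viewer there is one more tool, called after "Emit:" by a JSON object that holds its "fn" and its "kwargs", one argument or row to a line. drive_tool: Moves the arm, as the interface text tells. Its arguments: {"type":"object","properties":{"steps":{"type":"array","items":{"type":"array"}},"hand":{"type":"number"},"squeeze":{"type":"number"}},"required":["steps"]}

```bash
mkdir -p pics; cat > h.py <<'E'
import numpy as np, cv2
from bench import robot, eyes, workorder, spotter
def grab(n):
    im,d=eyes.get_image(n); return im,d
def cloud(n,d):
    c=eyes.calibration(n); h,w=d.shape
    f=h/2/np.tan(np.radians(c["fovy"])/2)
    K=np.array([[f,0,c["cx"]],[0,f,c["cy"]],[0,0,1.]])
    u,v=np.meshgrid(np.arange(w),np.arange(h))
    p=np.stack([u,v],-1).reshape(-1,1,2).astype(np.float64)
    s=cv2.undistortPoints(p,K,np.array([c["k1"],0,0,0,0.])).reshape(h,w,2)
    P=np.dstack([s[...,0]*d,s[...,1]*d,d])
    E=np.array(c["extrinsics"]); return P@E[:3,:3].T+E[:3,3]
E
python3 - <<'E'
from h import *
for n in ("scene","top"):
    im,d=grab(n); np.savez(n+"0.npz",im=im,d=d)
    cv2.imwrite(f"pics/{n}0.png",im[...,::-1])
    P=cloud(n,d)
    for t in ("carton","plate","fence","white_jar","vial","dish","tape","film_carton","scissors"):
        for r in spotter.search_frame(n,t)[:3]:
            u,v=map(int,r["uv"]); print(n,t,round(r["p"],2),u,v,P[min(v,399),min(u,639)].round())
s=robot.state(); print({k:np.round(s[k],3) for k in s})
E
```

```text
scene carton 0.85 372 206 [443. -85.  73.]
scene carton 0.58 322 203 [592. -61.  55.]
scene plate 0.88 310 241 [576.  58.   6.]
scene fence 0.52 303 244 [579.  95.  24.]
scene fence 0.17 325 203 [581. -61.  59.]
scene white_jar 0.68 261 277 [595. 291.  71.]
scene white_jar 0.28 323 205 [588. -60.  50.]
scene vial 0.61 309 297 [470. 285.  51.]
scene dish 0.93 423 181 [ 359. -374.    3.]
scene dish 0.57 323 202 [587. -59.  62.]
scene tape 0.7 252 220 [768.  57.  21.]
scene film_carton 0.69 329 154 [ 695. -351.   43.]
scene film_carton 0.3 312 240 [570.  57.  11.]
scene scissors 0.83 252 308 [598. 341.   9.]
top carton 0.89 359 249 [ 460. -142.   78.]
top carton 0.78 339 210 [599. -76.  80.]
top plate 0.84 303 218 [576.  54.  13.]
top fence 0.45 292 211 [602.  93.  38.]
top white_jar 0.49 239 207 [619. 277.  82.]
top dish 0.86 418 274 [ 361. -361.   10.]
top tape 0.6 306 168 [759.  39.  24.]
top tape 0.49 339 210 [599. -76.  80.]
top film_carton 0.85 420 182 [ 694. -372.   54.]
top scissors 0.62 216 220 [578. 375.   2.]
{'time_s': np.float64(1.0), 'joint_pos': array([ 1.224,  0.411, -0.013,  1.596,  0.006,  1.134, -0.082]), 'dq': array([ 0.001, -0.   ,  0.001, -0.   , -0.001, -0.002, -0.001]), 'joint_efforts': array([ 0.0000e+00, -5.8775e+01,  6.4100e-01, -2.9139e+01, -5.4000e-02,
        1.0000e-02, -0.0000e+00]), 'eef_pos': array([ 172.01 , -600.847,  222.657]), 'orientation': array([ 0.99 ,  0.139,  0.   , -0.   ]), 'ft_force': array([-0.745, -0.597,  0.338]), 'ft_torque': array([0.026, 0.039, 0.058]), 'gripper_force': np.float64(0.0), 'finger_gap': np.float64(1.003)}
```

```bash
ls pics
```

```text
scene0.png
top0.png
```

View both.

```bash
python3 - <<'E'
import cv2
a=cv2.imread("pics/scene0.png")[120:340,200:480]; b=cv2.imread("pics/top0.png")[130:310,190:470]
a=cv2.resize(a,None,fx=2.8,fy=2.8,interpolation=2); b=cv2.resize(b,None,fx=2.8,fy=2.8,interpolation=2)
cv2.imwrite("pics/a.png",a[:600]);cv2.imwrite("pics/b.png",b[:600])
E
```

```text
(no output)
```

View pics/a.png

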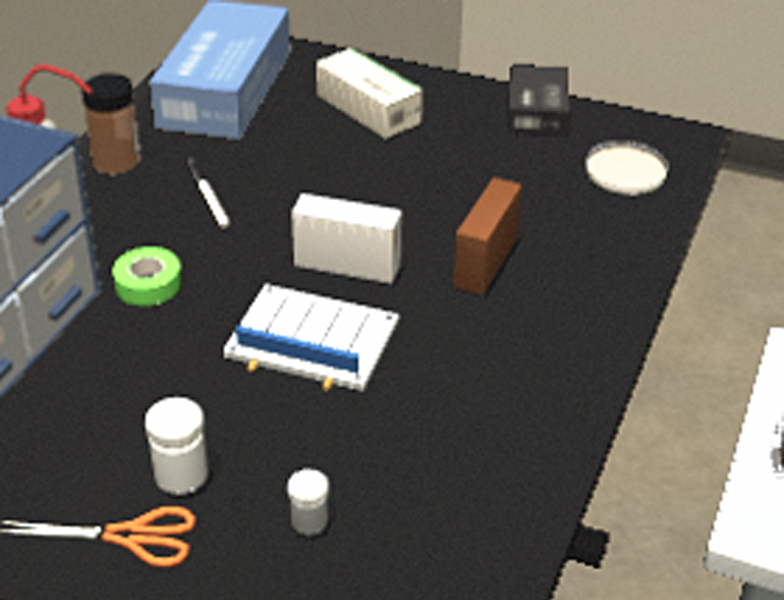

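View pics/b.png

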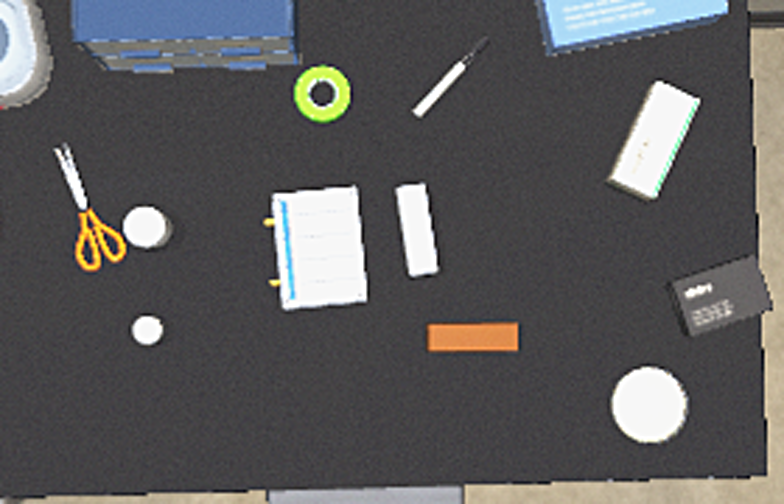

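The scene and top views show the white carton at top (339,210) and scene (322,203). Its look-alikes are the brown carton at top (359,249) and the film carton at (420,182). The plate is at top (303,218) with the blue fence at (292,211), on the carton's +y side. Next I fit their poses.

```bash
cat > fit.py <<'E'
from h import *
def rect(P,m):
    q=P[m][:,:2].astype(np.float32); r=cv2.minAreaRect(q)
    b=cv2.boxPoints(r); return r,q
def pca(q):
    w,V=np.linalg.eigh(np.cov(q.T)); a=V[:,1]; return np.degrees(np.arctan2(a[1],a[0])),q.mean(0)
def show(n,im,d):
    P=cloud(n,d); Z=P[...,2]; X=P[...,0];Y=P[...,1]
    im=im.astype(int)
    val=im.min(-1); 
    blue=(im[...,2]-im[...,0]>60)
    reg=(X>450)&(X<720)&(Y>-140)&(Y<160)&(d>0)
    bench=reg&(im.max(-1)<80)
    print(n,"bench z",np.median(Z[bench]))
    for nm,m in (("carton top",reg&(Z>60)&(Z<95)&(Y<5)&(val>120)),("plate",reg&(val>110)&(Z>0)&(Z<22)&(Y>-30)),("fence",reg&blue&(Y>0))):
        m=cv2.morphologyEx(m.astype(np.uint8),cv2.MORPH_OPEN,np.ones((2,2)))>0
        if m.sum()<10: print(nm,"none"); continue
        r,q=rect(P,m); print(nm,m.sum(),np.round(r[0],1),np.round(r[1],1),round(r[2],1),"pca",np.round(pca(q)[0],1),pca(q)[1].round(1),"z",np.percentile(Z[m],[5,50,95]).round(1), np.round(cv2.boxPoints(r)).tolist())
if __name__=="__main__":
    for n in("scene","top"):
        z=np.load(n+"0.npz"); show(n,z["im"],z["d"])
        c=eyes.calibration(n); print(np.round(c["extrinsics"],3).tolist())
E
python3 fit.py
```

```text
scene bench z -0.5773717115123986
carton top 382 [400.9 410. ] [ 114.9 1225.4] 21.5 pca 118.8 [587.6 -66.1] z [57.6 71.9 76.2] [[123.0, 959.0], [572.0, -181.0], [679.0, -139.0], [230.0, 1001.0]]
plate 1161 [402.  486.7] [ 172.4 1083.6] 21.5 pca 120.5 [567.1  56.3] z [ 1.1  9.2 13.2] [[123.0, 959.0], [520.0, -49.0], [681.0, 14.0], [284.0, 1022.0]]
fence 265 [329.1 496.6] [ 118.  1005.8] 30.7 pca 121.5 [564.5 100.3] z [12.6 24.3 32.6] [[22.0, 899.0], [535.0, 34.0], [636.0, 94.0], [123.0, 959.0]]
[[-0.909, -0.237, 0.342, 123.229], [-0.416, 0.546, -0.728, 959.214], [-0.014, -0.804, -0.595, 893.823], [0.0, 0.0, 0.0, 1.0]]
top bench z 0.9961469426340273
carton top 306 [572.5 -71.1] [ 82.4 160.3] 67.2 pca -176.8 [590.9 -78. ] z [ 0.3 73.8 81.2] [[483.0, -78.0], [630.0, -140.0], [662.0, -64.0], [515.0, -2.0]]
plate 1143 [572.2  51.3] [151.9 118.8] 4.6 pca -175.7 [573.   45.3] z [ 1.4 10.6 19.1] [[492.0, 104.0], [501.0, -14.0], [653.0, -2.0], [643.0, 117.0]]
fence 48 [576.8  89.4] [109.9   5.5] 4.7 pca -175.8 [576.6  89.3] z [10.2 29.7 38.2] [[522.0, 88.0], [522.0, 82.0], [632.0, 91.0], [631.0, 97.0]]
[[-0.026, -0.998, 0.051, 514.525], [-1.0, 0.026, -0.009, -2.092], [0.007, -0.052, -0.999, 1771.46], [0.0, 0.0, 0.0, 1.0]]
```

```bash
cat > fit2.py <<'E'
from h import *
def ontoplane(n,uv,z):
    c=eyes.calibration(n); f=200/np.tan(np.radians(c["fovy"])/2)
    K=np.array([[f,0,c["cx"]],[0,f,c["cy"]],[0,0,1.]])
    s=cv2.undistortPoints(np.asarray(uv,float).reshape(-1,1,2),K,np.array([c["k1"],0,0,0,0.])).reshape(-1,2)
    E=np.array(c["extrinsics"]); r=np.c_[s,np.ones(len(s))]@E[:3,:3].T; o=E[:3,3]
    return (o+r*((z-o[2])/r[:,2])[:,None])[:,:2]
def blob(n,im,box,z,thr=120,k=4):
    u0,v0,u1,v1=box
    g=im[v0:v1,u0:u1].min(-1)
    g=cv2.resize(g,None,fx=k,fy=k,interpolation=cv2.INTER_CUBIC)
    m=(g>thr).astype(np.uint8)
    N,L,S,_=cv2.connectedComponentsWithStats(m); i=1+np.argmax(S[1:,4])
    m=(L==i).astype(np.uint8); c=max(cv2.findContours(m,0,1)[0],key=cv2.contourArea).reshape(-1,2)
    uv=(c+.5)/k-.5+[u0,v0]
    q=ontoplane(n,uv,z).astype(np.float32); 
    r=cv2.minAreaRect(q)
    M=cv2.moments((q*10).reshape(-1,1,2)); A=M["m00"]; 
    print(n,"rect",np.round(r[0],1),np.round(r[1],1),round(r[2],1),"moment c",round(M["m10"]/A/10,1),round(M["m01"]/A/10,1),"ang",round(np.degrees(.5*np.arctan2(2*M["mu11"],M["mu20"]-M["mu02"])),2),"corners",np.round(cv2.boxPoints(r)).tolist())
if __name__=="__main__":
    im=np.load("top0.npz")["im"]
    blob("top",im,(325,190,352,232),74)
    blob("top",im,(325,190,352,232),74,thr=170)
    blob("top",im,(282,190,324,246),10)
    v=(im[...,2].astype(int)-im[...,0]); 
    b=np.dstack([np.clip(v*2,0,255).astype(np.uint8)]*3); blob("top",b,(288,195,300,242),32)
    cv2.imwrite("pics/c.png",cv2.resize(im[190:245,280:355,::-1],None,fx=10,fy=10,interpolation=2))
E
python3 fit2.py
```

```text
top rect [594.  -74.3] [117.1  39.7] 7.2 moment c 593.9 -73.9 ang 7.26 corners [[533.0, -62.0], [538.0, -101.0], [655.0, -87.0], [650.0, -47.0]]
top rect [594.2 -74.3] [114.6  37.6] 7.2 moment c 594.0 -74.1 ang 7.2 corners [[535.0, -63.0], [540.0, -100.0], [653.0, -86.0], [649.0, -49.0]]
top rect [576.1  57. ] [155.1 124.9] 4.2 moment c 576.5 52.4 ang 4.16 corners [[494.0, 114.0], [503.0, -11.0], [658.0, 0.0], [649.0, 125.0]]
top rect [573.7  92.3] [128.2   8.1] 4.5 moment c 574.7 92.2 ang 4.31 corners [[509.0, 91.0], [510.0, 83.0], [638.0, 93.0], [637.0, 101.0]]
```

View pics/c.png

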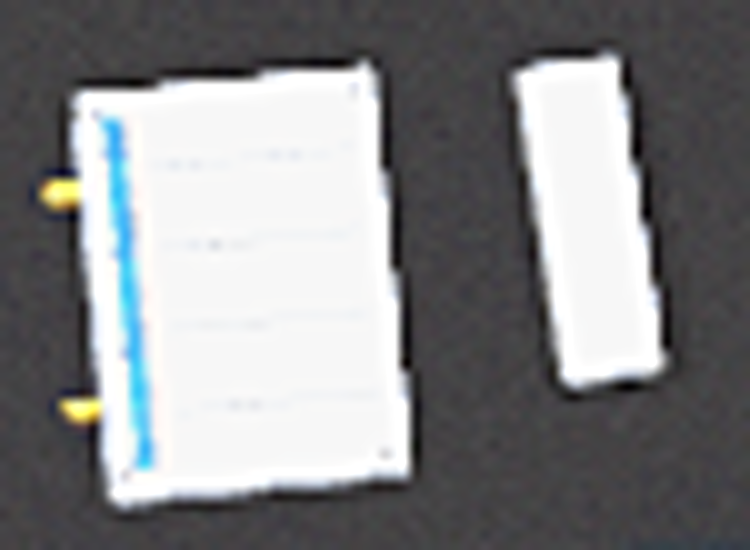

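```bash
cat > go.py <<'E'
import sys; from h import *
from scipy.spatial.transform import Rotation as R
A=np.radians(4.2); d=np.array([-np.sin(A),np.cos(A),0]); l=np.array([-np.cos(A),-np.sin(A),0])
edge=np.array([580.6,-3.2,10.])
# target: along d from plate edge, lateral along plate y, z, tilt
def plan(a,b,z,t):
    s=robot.state(); p=s["eef_pos"]; r=R.from_quat(s["orientation"])
    T=edge+a*d+b*l; T[2]=z
    Rt=R.from_matrix(np.c_[d,-l,[0,0,-1]])*R.from_rotvec([0,t,0])
    print("t",round(float(s["time_s"]),2),"now along/lat/z",np.round([(p-edge)@d,(p-edge)@l,p[2]],1),"F d,l,z",np.round([s["ft_force"]@d,s["ft_force"]@l,s["ft_force"][2]],2))
    print("target",T.round(1),"shift",r.inv().apply(T-p).round(1),"rot",(r.inv()*Rt).as_rotvec().round(3))
if __name__=="__main__": plan(*map(float,sys.argv[1:]))
E
python3 go.py -135 -8 160 0.2
```

```text
t 1.0 now along/lat/z [-566.1  451.3  222.7] F d,l,z [-0.54  0.79  0.34]
target [ 598.5 -137.3  160. ] shift [ 537.6 -328.3   62.7] rot [ 0.137  0.168 -1.36 ]
```

Emit:
{"fn": "drive_tool", "kwargs": {
  "steps": [
    [[54,-33,0],[0.014,0.017,-0.136]],
    [[108,-66,0],[0.027,0.034,-0.272]],
    [[161,-98,0],[0.041,0.05,-0.408]],
    [[215,-131,0],[0.055,0.067,-0.544]],
    [[269,-164,10],[0.068,0.084,-0.68]],
    [[323,-197,20],[0.082,0.1,-0.816]],
    [[376,-230,30],[0.096,0.118,-0.952]],
    [[430,-263,40],[0.11,0.134,-1.088]],
    [[484,-295,50],[0.123,0.151,-1.224]],
    [[538,-328,63],[0.137,0.168,-1.36]],
    [[538,-328,63],[0.137,0.168,-1.36]],
    [[538,-328,63],[0.137,0.168,-1.36]],
    [[538,-328,63],[0.137,0.168,-1.36]],
    [[538,-328,63],[0.137,0.168,-1.36]]
  ],
  "hand": 0.7
}}

```text
time_s: 2.75
eef_pos: [598.4, -139.4, 160.1]
orientation: [0.679, 0.728, 0.068, -0.073]
ft_force: [-0.6, 0.6, 0.4]
finger_gap: 0.702
gripper_force: 0.0
```

```bash
python3 go.py -135 -8 9 0.2; python3 - <<'E'
from h import *; s=robot.state(); print(np.round(s["joint_pos"],2), s["ft_force"])
E
```

```text
t 2.75 now along/lat/z [-137.1   -7.8  160.1] F d,l,z [0.67 0.54 0.37]
target [ 598.5 -137.3    9. ] shift [-27.8   0.2 148.6] rot [ 0.001  0.001 -0.003]
[ 0.61  0.55 -0.51  1.61  0.07  1.09  0.2 ] [-0.58750575  0.62809623  0.37411006]
```

Emit:
{"fn": "drive_tool", "kwargs": {
  "steps": [
    [[-8,0,37],[0,0,0]],
    [[-15,0,74],[0,0,0]],
    [[-23,0,111],[0,0,0]],
    [[-29,0,140],[0,0,0]],
    [[-30,0,148],[0,0,0]],
    [[-30,0,148],[0,0,0]],
    [[-30,0,148],[0,0,0]],
    [[-30,0,148],[0,0,0]]
  ]
}}

```text
time_s: 3.75
eef_pos: [599.7, -137.7, 9.9]
orientation: [0.677, 0.729, 0.068, -0.072]
ft_force: [0.0, 0.1, 1.1]
finger_gap: 0.697
gripper_force: 0.0
```

```bash
python3 go.py -75 -8 9 0.2; python3 - <<'E'
from h import *; import fit2
im,d=grab("top"); fit2.blob("top",im,(325,190,352,232),74)
cv2.imwrite("pics/d.png",cv2.resize(im[180:255,270:375,::-1],None,fx=7,fy=7,interpolation=2))
E
```

```text
t 3.75 now along/lat/z [-135.6   -9.2    9.9] F d,l,z [ 0.11 -0.06  1.11]
target [594.1 -77.4   9. ] shift [59.2 -1.2 12.9] rot [ 0.002  0.001 -0.   ]
top rect [594.  -74.2] [117.4  40.1] 7.3 moment c 593.8 -73.8 ang 7.23 corners [[533.0, -62.0], [538.0, -102.0], [655.0, -87.0], [650.0, -47.0]]
```

View pics/d.png

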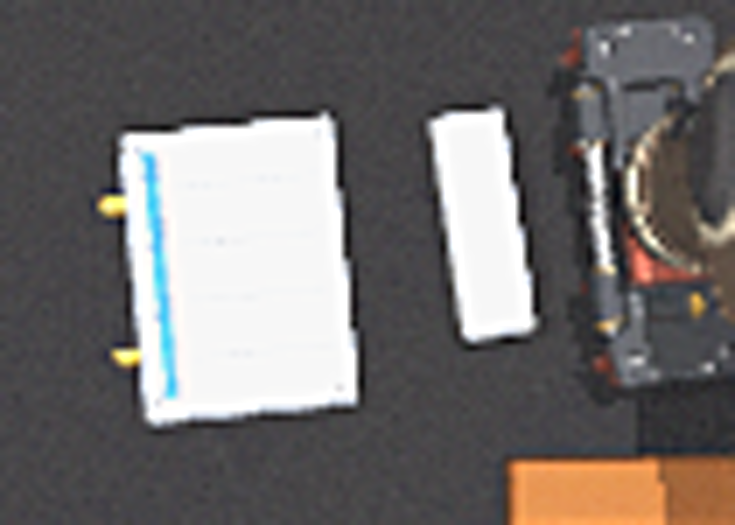

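Emit:
{"fn": "drive_tool", "kwargs": {
  "steps": [
    [[10,0,2],[0,0,0]],
    [[20,0,4],[0,0,0]],
    [[27,0,5.5],[0,0,0]],
    [[30,0,6],[0,0,0]],
    [[33,0,6.6],[0,0,0]],
    [[36,0,7.2],[0,0,0]],
    [[39,0,7.8],[0,0,0]],
    [[42,0,8.4],[0,0,0]],
    [[45,0,9],[0,0,0]],
    [[48,0,9.6],[0,0,0]],
    [[51,0,10.2],[0,0,0]],
    [[54,0,10.8],[0,0,0]],
    [[57,0,11.4],[0,0,0]],
    [[60,0,12],[0,0,0]]
  ]
}}

```text
time_s: 5.55
eef_pos: [594.4, -76.1, 8.8]
orientation: [0.677, 0.729, 0.068, -0.073]
ft_force: [-1.3, -0.6, -0.4]
finger_gap: 0.7
gripper_force: 0.6
```

```bash
python3 go.py -50 -8 9 0.2; python3 - <<'E'
from h import *; import fit2
im,d=grab("top"); fit2.blob("top",im,(318,190,352,232),74)
im,d=grab("scene")
cv2.imwrite("pics/e.png",cv2.resize(im[140:270,250:410,::-1],None,fx=4.5,fy=4.5,interpolation=2))
E
```

```text
t 5.55 now along/lat/z [-73.8  -8.4   8.8] F d,l,z [-0.53  1.3  -0.4 ]
target [592.2 -52.5   9. ] shift [23.3 -0.4  4.5] rot [-0. -0. -0.]
top rect [593.4 -51.2] [116.6  48.2] 3.9 moment c 593.4 -48.8 ang 3.45 corners [[534.0, -31.0], [537.0, -79.0], [653.0, -71.0], [650.0, -23.0]]
```

View pics/e.png

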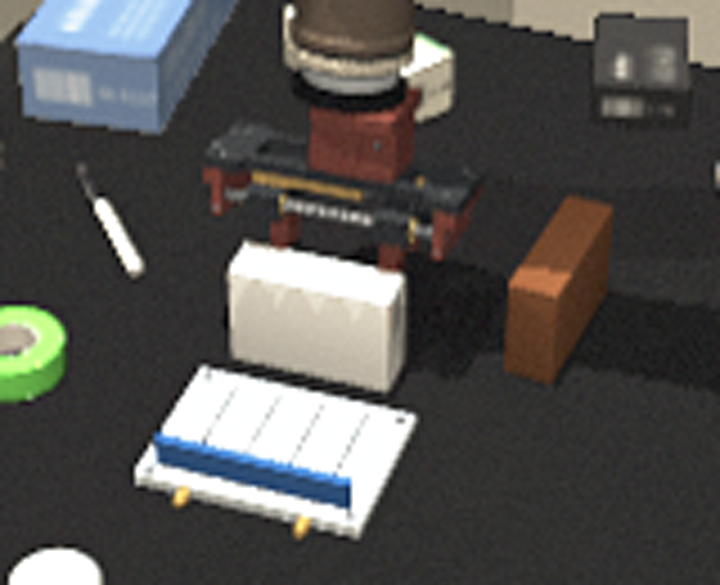

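The carton stands upright at about scene (322,203), now nearly square, with both fingers low behind it. I'll keep sliding it toward the edge.

Emit:
{"fn": "drive_tool", "kwargs": {
  "steps": [
    [[3,0,0.6],[0,0,0]],
    [[6,0,1.2],[0,0,0]],
    [[9,0,1.8],[0,0,0]],
    [[12,0,2.4],[0,0,0]],
    [[15,0,3],[0,0,0]],
    [[18,0,3.6],[0,0,0]],
    [[20,0,4],[0,0,0]],
    [[22,0,4.4],[0,0,0]],
    [[23,0,4.6],[0,0,0]],
    [[24,0,4.8],[0,0,0]]
  ]
}}

```text
time_s: 6.9
eef_pos: [592.7, -52.0, 8.9]
orientation: [0.677, 0.729, 0.068, -0.073]
ft_force: [0.7, -1.7, 0.1]
finger_gap: 0.705
gripper_force: 0.7
```

```bash
python3 go.py -44 -8 9 0.2; python3 - <<'E'
from h import *; import fit2
im,d=grab("top"); cv2.imwrite("pics/f0.png",im[...,::-1])
im,d=grab("scene"); cv2.imwrite("pics/f.png",cv2.resize(im[180:260,270:390,::-1],None,fx=6,fy=6,interpolation=2))
E
```

```text
t 6.9 now along/lat/z [-49.6  -8.5   8.9] F d,l,z [-1.77 -0.56  0.11]
target [591.8 -46.5   9. ] shift [ 5.5 -0.5  1. ] rot [-0. -0. -0.]
```

Emit:
{"fn": "drive_tool", "kwargs": {
  "steps": [
    [[1,0,0.2],[0,0,0]],
    [[2,0,0.4],[0,0,0]],
    [[3,0,0.6],[0,0,0]]
  ]
}}

```text
time_s: 7.38
eef_pos: [592.4, -48.9, 8.9]
orientation: [0.677, 0.729, 0.068, -0.073]
ft_force: [0.0, -1.3, -0.4]
finger_gap: 0.698
gripper_force: 0.6
```

Emit:
{"fn": "drive_tool", "kwargs": {
  "steps": [
    [[1,0,0.2],[0,0,0]],
    [[1,0,0.2],[0,0,0]]
  ]
}}

```text
time_s: 7.62
eef_pos: [592.4, -48.4, 8.9]
orientation: [0.678, 0.729, 0.068, -0.073]
ft_force: [-0.3, -3.9, -0.8]
finger_gap: 0.701
gripper_force: 1.5
```

Emit:
{"fn": "drive_tool", "kwargs": {
  "steps": [
    [[1,0,0.2],[0,0,0]],
    [[1,0,0.2],[0,0,0]]
  ]
}}

```text
time_s: 7.88
eef_pos: [592.4, -48.2, 8.9]
orientation: [0.678, 0.729, 0.068, -0.073]
ft_force: [0.4, -5.9, 0.3]
finger_gap: 0.702
gripper_force: 2.7
```

```bash
python3 go.py -60 -8 9 0.2; python3 - <<'E'
from h import *; import fit2
im,d=grab("top"); fit2.blob("top",im,(322,190,352,232),74)
im,d=grab("scene"); cv2.imwrite("pics/f.png",cv2.resize(im[180:260,270:390,::-1],None,fx=6,fy=6,interpolation=2))
E
```

```text
t 7.88 now along/lat/z [-45.8  -8.5   8.9] F d,l,z [-5.9  -0.01  0.3 ]
target [593.  -62.5   9. ] shift [-13.9  -0.5  -2.9] rot [ 0.     0.001 -0.001]
top rect [590.3 -31.3] [ 34.6 115.4] 88.5 moment c 587.2 -27.9 ang -0.16 corners [[532.0, -47.0], [648.0, -50.0], [648.0, -16.0], [533.0, -13.0]]
```

View pics/f.png

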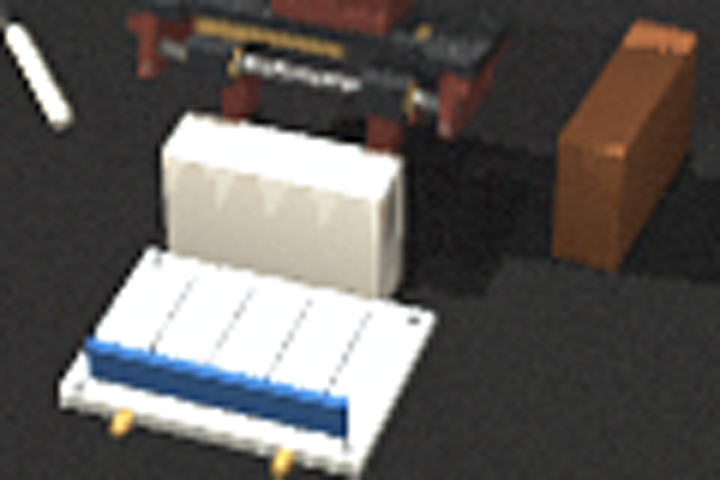

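The carton's foot is flush and square on the plate's front edge, at crop (280,270), and it is still upright. I'll back off, rise, then push high.

Emit:
{"fn": "drive_tool", "kwargs": {
  "steps": [
    [[-3,0,-0.6],[0,0,0]],
    [[-7,0,-1.4],[0,0,0]],
    [[-10,0,-2],[0,0,0]],
    [[-7,0,-17],[0,0,0]],
    [[-4,0,-32],[0,0,0]],
    [[-1,0,-47],[0,0,0]],
    [[1,0,-54],[0,0,0]],
    [[1,0,-54],[0,0,0]],
    [[1,0,-54],[0,0,0]]
  ]
}}

```text
time_s: 9.1
eef_pos: [592.7, -56.7, 61.7]
orientation: [0.677, 0.729, 0.068, -0.074]
ft_force: [-0.4, -0.4, -0.4]
finger_gap: 0.698
gripper_force: 0.0
```

```bash
python3 go.py -46 -8 62 0.2
```

```text
t 9.1 now along/lat/z [-54.2  -8.1  61.7] F d,l,z [-0.34  0.46 -0.37]
target [591.9 -48.5  62. ] shift [ 8.1 -0.1  1.3] rot [-0.001 -0.    -0.001]
```

Emit:
{"fn": "drive_tool", "kwargs": {
  "steps": [
    [[3,0,0.6],[0,0,0]],
    [[6,0,1.2],[0,0,0]],
    [[8,0,1.6],[0,0,0]],
    [[10,0,2],[0,0,0]],
    [[12,0,2.4],[0,0,0]],
    [[14,0,2.8],[0,0,0]],
    [[16,0,3.2],[0,0,0]],
    [[18,0,3.6],[0,0,0]],
    [[20,0,4],[0,0,0]],
    [[22,0,4.4],[0,0,0]],
    [[24,0,4.8],[0,0,0]],
    [[26,0,5.2],[0,0,0]],
    [[27,0,5.4],[0,0,0]],
    [[28,0,5.6],[0,0,0]]
  ]
}}

```text
time_s: 10.85
eef_pos: [590.9, -28.1, 62.1]
orientation: [0.677, 0.729, 0.068, -0.073]
ft_force: [0.4, -0.4, 1.0]
finger_gap: 0.698
gripper_force: 0.5
```

```bash
python3 go.py -18 -8 62 0.2; python3 - <<'E'
from h import *
im,d=grab("scene"); cv2.imwrite("pics/g.png",cv2.resize(im[170:260,270:390,::-1],None,fx=6,fy=6,interpolation=2))
E
```

```text
t 10.85 now along/lat/z [-25.5  -8.4  62.1] F d,l,z [-0.48 -0.4   1.  ]
target [589.9 -20.6  62. ] shift [ 7.4 -0.4  1.6] rot [-0. -0. -0.]
```

View pics/g.png

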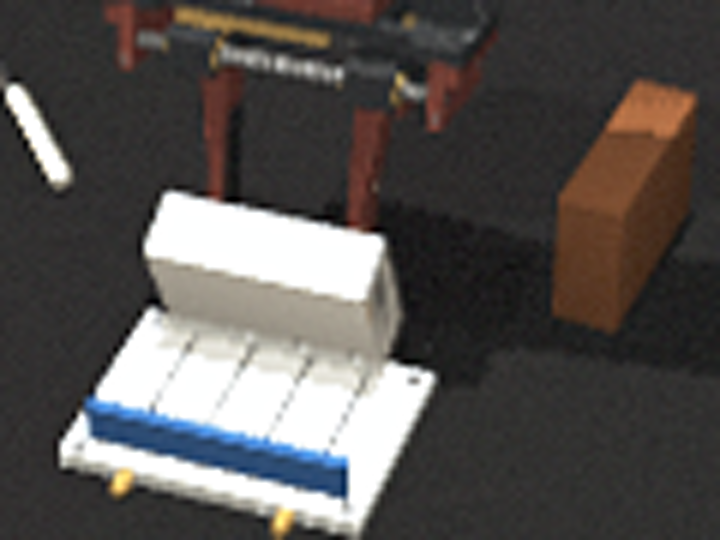

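The carton is leaning about 25° over the edge, with its top at crop (270,245). I'll continue gently.

Emit:
{"fn": "drive_tool", "kwargs": {
  "steps": [
    [[1,0,0.2],[0,0,0]],
    [[2,0,0.4],[0,0,0]],
    [[3,0,0.6],[0,0,0]],
    [[4,0,0.8],[0,0,0]],
    [[5,0,1],[0,0,0]],
    [[6,0,1.2],[0,0,0]],
    [[7,0,1.4],[0,0,0]],
    [[8,0,1.6],[0,0,0]],
    [[9,0,1.8],[0,0,0]],
    [[10,0,2],[0,0,0]],
    [[10,0,2],[0,0,0]],
    [[10,0,2],[0,0,0]],
    [[10,0,2],[0,0,0]]
  ]
}}

```text
time_s: 12.52
eef_pos: [590.2, -18.0, 62.1]
orientation: [0.677, 0.729, 0.068, -0.073]
ft_force: [-0.5, -0.2, 0.1]
finger_gap: 0.702
gripper_force: 0.0
```

```bash
python3 go.py -85 -8 62 0.2; python3 - <<'E'
from h import *
im,d=grab("scene"); cv2.imwrite("pics/i.png",cv2.resize(im[170:260,270:390,::-1],None,fx=6,fy=6,interpolation=2))
E
```

```text
t 12.53 now along/lat/z [-15.5  -8.5  62.1] F d,l,z [-0.12  0.51  0.12]
target [594.8 -87.4  62. ] shift [-68.1  -0.4 -13.7] rot [-0. -0. -0.]
```

View pics/i.png

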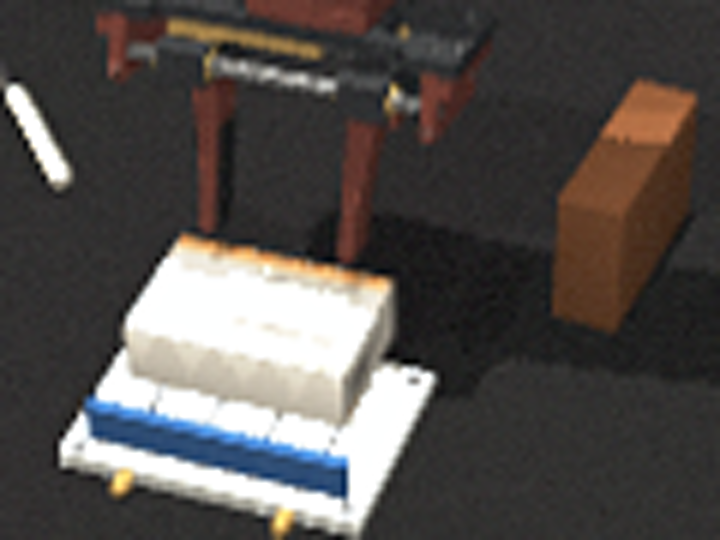

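The carton lies broad side down with its orange-striped rear at the top edge. Its head is at crop (240,385), clear of the fence. I'll retract, lower and push home.

Emit:
{"fn": "drive_tool", "kwargs": {
  "steps": [
    [[-12,0,-2.4],[0,0,0]],
    [[-24,0,-4.8],[0,0,0]],
    [[-34,0,-7],[0,0,0]],
    [[-37,0,7],[0,0,0]],
    [[-40,0,21],[0,0,0]],
    [[-43,0,34],[0,0,0]],
    [[-43,0,34],[0,0,0]],
    [[-43,0,34],[0,0,0]]
  ]
}}

```text
time_s: 13.58
eef_pos: [592.9, -52.9, 20.3]
orientation: [0.677, 0.729, 0.068, -0.073]
ft_force: [-0.3, 0.6, 0.3]
finger_gap: 0.699
gripper_force: 0.0
```

Emit:
{"fn": "drive_tool", "kwargs": {
  "steps": [
    [[5,0,1],[0,0,0]],
    [[10,0,2],[0,0,0]],
    [[13,0,2.6],[0,0,0]],
    [[16,0,3.2],[0,0,0]],
    [[19,0,3.8],[0,0,0]],
    [[22,0,4.4],[0,0,0]],
    [[25,0,5],[0,0,0]],
    [[28,0,5.6],[0,0,0]],
    [[31,0,6.2],[0,0,0]],
    [[34,0,6.8],[0,0,0]],
    [[37,0,7.4],[0,0,0]],
    [[40,0,8],[0,0,0]],
    [[42,0,8.4],[0,0,0]],
    [[44,0,8.8],[0,0,0]]
  ]
}}

```text
time_s: 15.32
eef_pos: [589.4, -8.4, 20.4]
orientation: [0.677, 0.729, 0.068, -0.073]
ft_force: [-0.4, -2.2, 1.0]
finger_gap: 0.704
gripper_force: 1.2
```

```bash
python3 go.py 6 -8 20 0.2; python3 - <<'E'
from h import *
im,d=grab("scene"); cv2.imwrite("pics/j.png",cv2.resize(im[170:260,270:390,::-1],None,fx=6,fy=6,interpolation=2))
E
```

```text
t 15.32 now along/lat/z [-5.9 -8.4 20.4] F d,l,z [-2.15  0.54  0.97]
target [588.1   3.4  20. ] shift [11.5 -0.4  2.7] rot [-0. -0. -0.]
```

View pics/j.png

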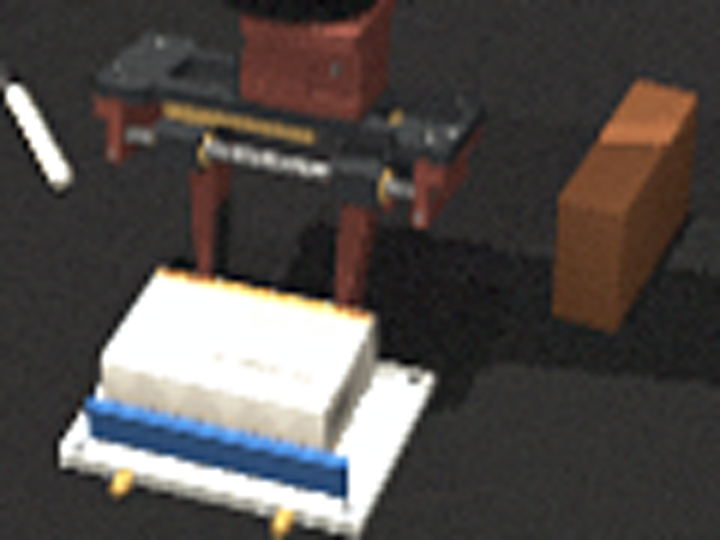

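The carton is sliding flat and square, with its head at crop (215,420) a few mm from the fence. Creeping from here.

Emit:
{"fn": "drive_tool", "kwargs": {
  "steps": [
    [[1.5,0,0.3],[0,0,0]],
    [[3,0,0.6],[0,0,0]],
    [[4.5,0,0.9],[0,0,0]],
    [[6,0,1.2],[0,0,0]],
    [[6,0,1.2],[0,0,0]]
  ]
}}

```text
time_s: 16.0
eef_pos: [589.0, -2.1, 20.4]
orientation: [0.677, 0.729, 0.068, -0.073]
ft_force: [-0.3, -0.8, 1.1]
finger_gap: 0.7
gripper_force: 0.5
```

Emit:
{"fn": "drive_tool", "kwargs": {
  "steps": [
    [[1,0,0.2],[0,0,0]],
    [[2,0,0.4],[0,0,0]],
    [[2,0,0.4],[0,0,0]]
  ]
}}

```text
time_s: 16.38
eef_pos: [588.8, -0.2, 20.4]
orientation: [0.677, 0.729, 0.068, -0.073]
ft_force: [0.3, -1.1, -0.2]
finger_gap: 0.703
gripper_force: 0.7
```

Emit:
{"fn": "drive_tool", "kwargs": {
  "steps": [
    [[1,0,0.2],[0,0,0]],
    [[1,0,0.2],[0,0,0]]
  ]
}}

```text
time_s: 16.62
eef_pos: [588.8, 0.8, 20.4]
orientation: [0.677, 0.729, 0.068, -0.073]
ft_force: [-0.3, -1.6, 1.6]
finger_gap: 0.699
gripper_force: 0.8
```

Emit:
{"fn": "drive_tool", "kwargs": {
  "steps": [
    [[1,0,0.2],[0,0,0]],
    [[1,0,0.2],[0,0,0]]
  ]
}}

```text
time_s: 16.88
eef_pos: [588.7, 1.8, 20.4]
orientation: [0.677, 0.729, 0.068, -0.073]
ft_force: [0.8, -1.4, 0.6]
finger_gap: 0.7
gripper_force: 0.7
```

Emit:
{"fn": "drive_tool", "kwargs": {
  "steps": [
    [[1,0,0.2],[0,0,0]],
    [[1,0,0.2],[0,0,0]]
  ]
}}

```text
time_s: 17.12
eef_pos: [588.6, 2.9, 20.4]
orientation: [0.677, 0.729, 0.068, -0.073]
ft_force: [0.5, -1.4, -0.0]
finger_gap: 0.698
gripper_force: 0.7
```

Emit:
{"fn": "drive_tool", "kwargs": {
  "steps": [
    [[1,0,0.2],[0,0,0]],
    [[1,0,0.2],[0,0,0]]
  ]
}}

```text
time_s: 17.38
eef_pos: [588.7, 3.5, 20.4]
orientation: [0.677, 0.729, 0.068, -0.073]
ft_force: [0.5, -2.4, 0.6]
finger_gap: 0.699
gripper_force: 1.3
```

Contact at the fence. Force rises about 2.5 N per mm.

Emit:
{"fn": "drive_tool", "kwargs": {
  "steps": [
    [[1,0,0.2],[0,0,0]],
    [[1,0,0.2],[0,0,0]]
  ]
}}

```text
time_s: 17.62
eef_pos: [588.7, 3.6, 20.4]
orientation: [0.678, 0.729, 0.068, -0.073]
ft_force: [-0.2, -5.3, 0.9]
finger_gap: 0.701
gripper_force: 2.6
```

Emit:
{"fn": "drive_tool", "kwargs": {
  "steps": [
    [[1,0,0.2],[0,0,0]],
    [[1,0,0.2],[0,0,0]]
  ]
}}

```text
time_s: 17.88
eef_pos: [588.7, 3.7, 20.4]
orientation: [0.678, 0.728, 0.067, -0.072]
ft_force: [0.5, -7.3, 1.3]
finger_gap: 0.698
gripper_force: 3.7
```

Emit:
{"fn": "drive_tool", "kwargs": {
  "steps": [
    [[0.7,0,0.1],[0,0,0]],
    [[0.7,0,0.1],[0,0,0]],
    [[0.7,0,0.1],[0,0,0]],
    [[0.7,0,0.1],[0,0,0]],
    [[0.7,0,0.1],[0,0,0]],
    [[0.7,0,0.1],[0,0,0]],
    [[0.7,0,0.1],[0,0,0]],
    [[0.7,0,0.1],[0,0,0]],
    [[0.7,0,0.1],[0,0,0]]
  ]
}}

```text
time_s: 19.0
eef_pos: [588.7, 3.7, 20.4]
orientation: [0.678, 0.728, 0.067, -0.072]
ft_force: [-0.6, -9.3, 2.6]
finger_gap: 0.705
gripper_force: 4.4
```

About 9 N held for a second. I'll release slowly and back away.

Emit:
{"fn": "drive_tool", "kwargs": {
  "steps": [
    [[-1,0,-0.2],[0,0,0]],
    [[-2,0,-0.4],[0,0,0]],
    [[-3,0,-0.6],[0,0,0]],
    [[-4,0,-0.8],[0,0,0]],
    [[-6,0,-1.2],[0,0,0]],
    [[-12,0,-2.4],[0,0,0]],
    [[-24,0,-4.8],[0,0,0]],
    [[-40,0,-8],[0,0,0]],
    [[-60,0,-14],[0,0,0]],
    [[-65,0,-40],[0,0,0]],
    [[-65,0,-70],[0,0,0]],
    [[-65,0,-70],[0,0,0]],
    [[-65,0,-70],[0,0,0]]
  ]
}}

```text
time_s: 20.62
eef_pos: [593.7, -71.9, 75.7]
orientation: [0.678, 0.728, 0.068, -0.073]
ft_force: [0.2, -0.4, -0.5]
finger_gap: 0.704
gripper_force: 0.0
```

```bash
python3 - <<'E'
from h import *; import fit2
im,d=grab("top"); a=cv2.resize(im[180:250,270:340,::-1],(400,400),interpolation=2)
im,d=grab("scene"); b=cv2.resize(im[190:270,270:350,::-1],(400,400),interpolation=2)
cv2.imwrite("pics/k.png",np.hstack([a,b]))
E
```

```text
(no output)
```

View pics/k.png

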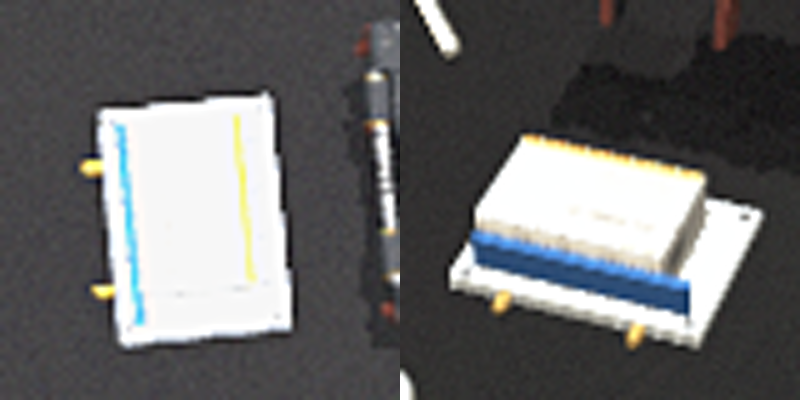

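The carton lies flat against the fence and parallel to it, and the gripper is clear.

```bash
python3 -c "
from bench import workorder; print(workorder.finish_job())"
```

```text
the job is handed in; nothing more can be done
None
```

I slid the carton square to the plate, tipped it onto the plate and pressed it flush to the fence at about 9 N for a second. I then let go and handed the job in; the hand-in returned no verdict, but the last pictures show the carton flat, parallel to the fence and clear of the gripper.

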